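Set the window joint with the spacing gauge

ROBOT

A 7-joint arm with a two-finger parallel gripper is mounted at the origin on the work surface. World frame = base frame: x ahead of the robot, y to its left, z up, the work surface at z = 0. Lengths are in m, angles in rad, forces in N, time in s.
With the tool pointing down it reaches from about 0.425 to 0.875 m from the base axis. Payload 8.4 kg.
Tool frame: the origin (TCP) lies at the very end of the fingers, on their centre line; the grasp point (between the pads) lies 19 mm behind it (r.grip_point_offset is the distance from the TCP to the grasp point, in m); z points along the fingers, y is the line along which they close (so a half turn about z gives the same grasp; the last joint's range is limited). The gripper opens to 85 mm and grips with 20 to 120 N. Pads are 22 mm wide; open, the fingers measure 114 mm over their backs; the gripper's body (76 mm by 85 mm) begins 54 mm behind the grasp point. The pads swing forward as they close: fully open they stand 13 mm farther back than shut.
Start: joints at [1.087, 0.333, 0.04, 1.465, -0.013, 1.343, -0.059], TCP at [0.244, -0.602, 0.231] pointing down, gripper open.
Joint ranges: [-2.58, 2.58], [-0.38, 2.09], [-1.3, 1.39], [0.25, 2.4], [-1.5, 4.64], [0.08, 2.09], [-2.65, 2.65]. Speed limits (rad/s): [2.22, 2.22, 2.79, 2.79, 3.14, 3.14, 3.14].

INTERFACE

Orientations are given as a rotation vector (axis times angle).
In Python, from workcell import get_state, get_image, camera_params, order, r gives the robot as it stands.
- The arm moves only by the shell command python3 -m jog 'ROWS' [OPENING]. ROWS is a JSON object of lists of equal length, an entry for each row: "travel": the shift along the tool's x, y, z in m, a list of three; "delta_rot": the turn, a rotation vector about the tool's x, y, z in degrees, a list of three. A call has 1 to 10 rows; each row shifts and turns the commanded pose from where the row before left it, along the tool's axes as they then stand; what a row does not reach is not made up. A row lasts 1/8 s, in which the tool goes at most 62.5 mm and 10.7 degrees, less where a joint would pass 70% of its speed; a pose out of reach is approached as far as the arm can. A call is refused whole if a number of a shift passes 0.0625 or a number of a turn 10.7, either way. A call with a gripper value outside its range is refused whole. OPENING is the gripper command: -1 is fully open, 1 is shut, values between are in proportion, set as the call begins (- or left out, the last holds). The fingers move at their own pace and stop on an object; the grip force is fixed at half the most. Time passes only in rows, so rows that do not move let the fingers close. It gives the time, the measured TCP pose, the force, the opening and the grip force at its end, in the units of the state.
- get_state(): the state, without advancing time (a new reading comes with each control period).
- get_image(name): name is "scene" or "side" or "wrist"; returns the picture (384x512x3 uint8, red, green, blue); there is no depth.
- camera_params(name): a dict with "fx", "fy", "cx", "cy" (pixels), "extrinsics" (4x4, takes a point from world to camera coordinates). Camera axes: x right, y down, z forward; pixel columns grow to the right and rows downward; lengths in m; the calibration is good to about 2 mm. A picture is of the moment at which its call begins: read the wrist's pose just before it. camera_params takes no time and is no camera call; for the wrist camera it gives the pose at the moment of the call.
- order.finish_job(): hands the job in; it is judged then, once.
The state is a dict: "time_s": time; "joint_positions": joint angles; "qvel": joint speeds; "joint_efforts": joint torques, N m; "eef_pos": TCP position; "orientation": TCP orientation; "force": force on the tool from outside, world axes, zero at the start; "moment": the same for the moment, N m; "grip_width": opening from 0.0 (shut) to 1.0 (fully open); "finger_force": force on a finger pad.
Only numpy, scipy, OpenCV 4.12 (cv2) and the standard library are available. Lean on these libraries where they do the work, as an engineer would, in place of code of your own. Each camera call takes 0.05 s, during which the arm holds its last target. There are 200 camera calls.

TASK

Set the joint of the window mock-up: take the spacing gauge from its stand and lower its blade into the open joint between the wall block and the sliding frame section, about midway along, until its shoulder plate rests flat on the top edges. Then slide the frame section by its post until it closes up against the blade, and let go, leaving the gauge standing fully home in the joint. Leave the cartridges, screwdriver and wood offcut as they are.

Things in the scene. Friction and masses are not known exactly. Their poses are not given: they have to be found in the camera images.
- gauge_grip (a point): Spacing gauge, loose, about 0.16 kg: centre of its black grip, 50 (x) x 20 (y) x 40 mm. Below: aluminium shoulder plate 60 (x) x 44 (y) x 8 mm, underside 28 mm below this point; under that a flat steel blade 50 wide (x), 10 thick (y; the last 6 mm 6 thick), 50 long, ending 78 mm below this point. z up, y normal to the blade. Starts standing blade-down in the stand.
- stand_top (a point): Wooden gauge stand, fixed, 110 (x) x 90 (y) x 65 mm high: centre of its top face and of the slot (55 x 14 mm, right through) where the gauge's blade starts, shoulder plate on the stand's top. Axes as the gauge's at the start.
- wall_edge (a point): Mock-up, fixed: plywood base 150 (x) x 250 (y) x 18 mm with a concrete wall block 130 x 60 mm and the sliding timber frame section, 130 mm long, both with tops 88 mm above the table; the 70 mm deep open joint lies between. Point: midway along the block's top edge at the joint. x runs along the joint, y from the block across the joint to the frame section and post, z up.
- frame_post (a point): Centre of the upright wooden post for sliding the frame section, 40 (x) x 24 (y) x 85 mm, top 103 mm above the table; axes as wall_edge, 140 mm from it in y when the slide reads 0. A foot plate (top 26 mm above the table) joins it to the frame section, whose nearest face is 46 mm away.
- frame (a joint): Slide of the frame section (m), growing towards the wall block (along -y of wall_edge), 0 to 0.018. Joint width = 22 mm minus this value. About 3 N to slide; stays where left. Meets the inserted 10 mm blade at 0.012. Starts between 0 and 0.008.
- cartridge_a: Bystander: white sealant cartridge standing upright, 48 mm across, 205 mm high; origin at the centre of its underside.
- cartridge_b: Bystander: second white sealant cartridge, same size, standing upright; origin at the centre of its underside.
- screwdriver: Bystander: screwdriver lying on the table, x along it.
- offcut: Bystander: stepped wood offcut, 60 x 90 x 50 mm; origin at the centre of its underside.
There are look-alikes about, which are no part of the job. Of the things that look like the part that bears gauge_grip, the middle-sized one is meant.

How it is judged:
On the way, in this order (a step that is already met when the one before it is completed fails the run):
1. the gauge blade stands fully home in the joint, about midway along (z of gauge_grip in the frame of wall_edge between 0.024 and 0.0305 m and x of gauge_grip in the frame of wall_edge between -0.03 and 0.03 m and y of gauge_grip in the frame of wall_edge between 0.002 and 0.02 m), for 0.2 s.
2. the frame section is slid up against the blade (value of joint frame above 0.0105 m and z of gauge_grip in the frame of wall_edge below 0.0305 m), for 0.2 s.
At the end, for the whole second after the job is handed in: The gauge stands upright (within 0.1 rad) in the joint, square to it (0.12 rad), within 30 mm of midway along, its shoulder plate down on the top edges (within 2.5 mm), and the frame section is closed against the blade (joint at most 11.5 mm wide for the 10 mm blade) (all of step 2 and z of gauge_grip in the frame of wall_edge above 0.024 m and x of gauge_grip in the frame of wall_edge between -0.03 and 0.03 m and y of gauge_grip in the frame of wall_edge between 0.002 and 0.0085 m and angle between gauge_grip's own z axis and vertical below 0.1 rad and angle between the y axis of gauge_grip and the y axis of wall_edge, either way round below 0.12 rad); the robot touches nothing.
It fails at once if a cartridge, the screwdriver or the offcut is moved more than 30 mm (distance of any of cartridge_a, cartridge_b, screwdriver, offcut from where it was at the start of the episode above 0.03 m).
It fails at once if a cartridge is knocked over (angle between any of cartridge_a, cartridge_b's own z axis and vertical above 0.5 rad).
It also fails if it takes over 48 s, if anything falls off the work surface, if the arm or the gripper's body presses on something with over 40 N, if the wrist force passes 120 N, or if a joint passes its speed limit or range.

## Working session

There is one attempt and no reset: what is moved stays moved. The work goes in short steps, Python scripts to look and compute and a shell command to move; the robot and the scene stay as the last step left them, time stands still between calls to the robot, and variables do not carry over. Pictures are saved under pics/ and viewed, at most 10 in all, crops included, and the job is handed in when it is done.

```bash
mkdir -p pics; ls; python3 - <<'E'
from workcell import *
import cv2,numpy as np
for n in("scene","side"):
    cv2.imwrite(f"pics/{n}0.png",get_image(n)[:,:,::-1])
    p=camera_params(n);print(n,p["fx"],p["cx"],p["cy"],np.round(p["extrinsics"],3).tolist())
s=get_state();print(s["eef_pos"],s["orientation"],s["time_s"])
E
```

```text
pics
scene 369.2002133131338 256.72585178087417 193.41663462984795 [[-0.229, 0.973, -0.013, 0.096], [0.53, 0.113, -0.841, -0.207], [-0.817, -0.2, -0.542, 1.596], [0.0, 0.0, 0.0, 1.0]]
side 375.3800546292916 262.303847992924 187.23626446758175 [[-0.963, -0.27, 0.007, 0.532], [-0.206, 0.719, -0.664, 0.15], [0.174, -0.641, -0.748, 1.152], [0.0, 0.0, 0.0, 1.0]]
[ 0.24385897 -0.60205169  0.23052295] [-3.08218767e+00 -6.00536530e-01  5.53979716e-04] 0.1
```

View pics/scene0.png

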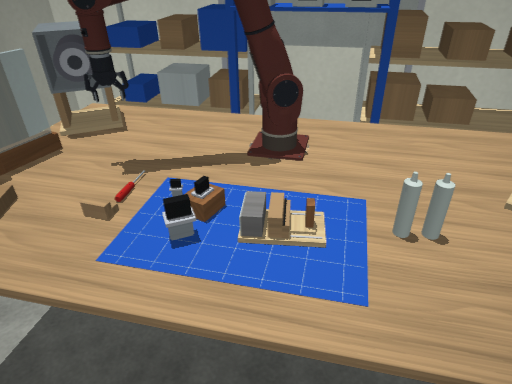

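View pics/side0.png

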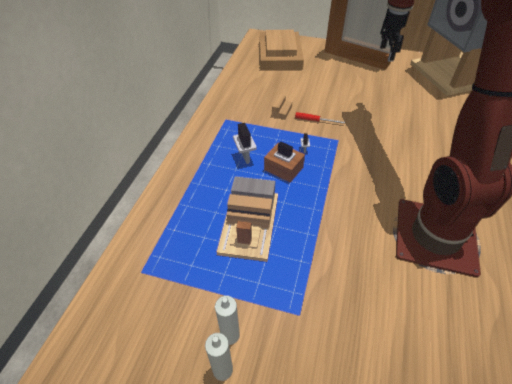

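Three gauge look-alikes in the scene view: small (175,187), middle (203,187), large (178,210). The middle-sized one stands blade-down in the brown wooden stand, as described. I'll confirm this in one enlarged crop of both views.

```bash
python3 - <<'E'
import cv2,numpy as np
a=cv2.imread("pics/scene0.png")[165:255,150:340];b=cv2.imread("pics/side0.png")[115:265,210:320]
A=cv2.resize(a,(800,379),interpolation=cv2.INTER_CUBIC)
A=cv2.resize(a,(480,227),interpolation=cv2.INTER_CUBIC)
a=cv2.imread("pics/scene0.png")[170:250,155:335]
A=cv2.resize(a,None,fx=4.4,fy=4.4,interpolation=cv2.INTER_CUBIC)
cv2.imwrite("pics/cropA.png",A)
B=cv2.resize(b,None,fx=4,fy=4,interpolation=cv2.INTER_CUBIC);cv2.imwrite("pics/cropB.png",B)
E
```

```text
(no output)
```

View pics/cropA.png

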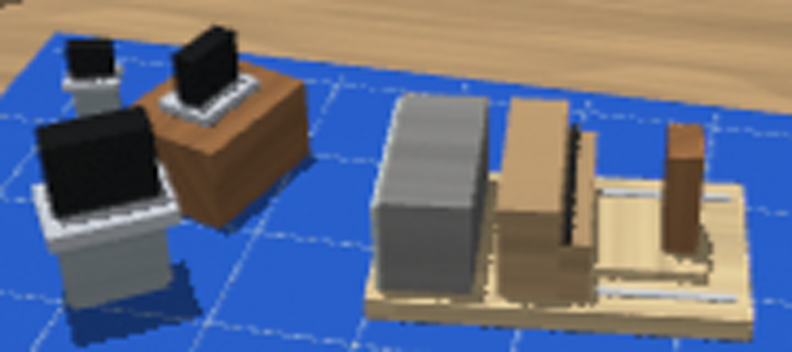

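View pics/cropB.png

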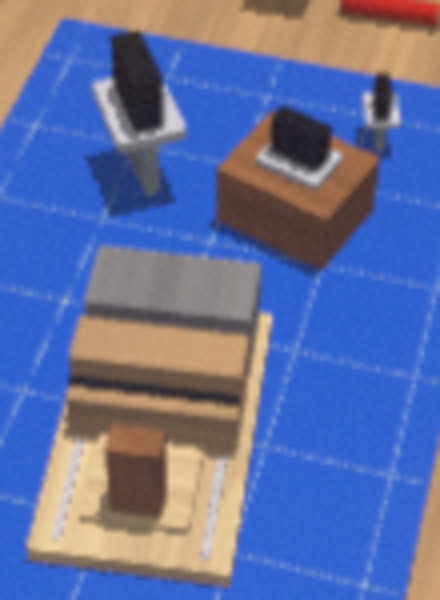

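The crops confirm it. The middle-sized gauge, scene (202,186) / side (285,150), sits in the brown stand. The large one is at scene (178,210) and the small one at (175,187), and both stand free. The mock-up has grey block, joint, timber and post in line.

```bash
cat > h.py <<'E'
from workcell import *
import numpy as np,cv2
from scipy.spatial.transform import Rotation as R
def ray(p,uv):
    E=np.array(p["extrinsics"]);d=E[:3,:3].T@np.array([(uv[0]-p["cx"])/p["fx"],(uv[1]-p["cy"])/p["fy"],1]);return -E[:3,:3].T@E[:3,3],d
def onz(p,uv,z):
    o,d=ray(p,uv);return o+d*(z-o[2])/d[2]
E
python3 - <<'E'
from h import *
S,D=camera_params("scene"),camera_params("side")
a=lambda x,y:(x/4.4+155-.4,y/4.4+170-.4)
b=lambda x,y:(x/4+210-.4,y/4+115-.4)
def show(n,p,f,pts,z):
    q=np.array([onz(p,f(*t),z) for t in pts])[:,:2];print(n,np.round(q,3).tolist())
    for i in range(len(q)-1):
        e=q[i+1]-q[i];print("   edge",np.round(np.linalg.norm(e),3),np.round(np.degrees(np.arctan2(e[1],e[0])),1))
show("stand S",S,a,[(135,103),(215,152),(303,85)],.065)
show("stand D",D,b,[(217,175),(323,215),(378,160)],.065)
show("wall S",S,a,[(372,205),(400,95),(488,97),(472,207)],.088)
show("wall D",D,b,[(85,305),(98,248),(262,263)],.088)
show("frame D",D,b,[(78,318),(248,335),(240,380),(70,357)],.088)
show("frame S",S,a,[(513,98),(497,207)],.088)
show("base S",S,a,[(365,312),(750,335),(745,187)],.018)
show("base D",D,b,[(30,552),(228,578),(270,315)],.018)
show("post S",S,a,[(668,157),(702,157),(705,125),(670,123)],.103)
show("post D",D,b,[(108,455),(163,457),(165,427),(110,425)],.103)
show("gripc S",S,a,[(207,68)],.093)
show("gripc D",D,b,[(301,138)],.093)
E
```

```text
stand S [[0.534, -0.203], [0.581, -0.125], [0.486, -0.092]]
   edge 0.091 59.0
   edge 0.101 161.0
stand D [[0.581, -0.119], [0.484, -0.097], [0.453, -0.175]]
   edge 0.1 167.5
   edge 0.084 -111.6
wall S [[0.647, 0.006], [0.519, -0.01], [0.509, 0.05], [0.636, 0.067]]
   edge 0.129 -173.1
   edge 0.061 99.6
   edge 0.128 7.6
wall D [[0.634, 0.07], [0.643, 0.01], [0.514, -0.01]]
   edge 0.06 -80.9
   edge 0.131 -171.1
frame D [[0.635, 0.084], [0.506, 0.065], [0.501, 0.108], [0.628, 0.122]]
   edge 0.13 -171.4
   edge 0.044 97.0
   edge 0.128 6.2
frame S [[0.506, 0.067], [0.633, 0.083]]
   edge 0.127 6.9
base S [[0.668, 0.004], [0.638, 0.245], [0.479, 0.23]]
   edge 0.243 97.1
   edge 0.159 -174.3
base D [[0.619, 0.249], [0.475, 0.23], [0.507, -0.018]]
   edge 0.145 -172.6
   edge 0.251 -82.7
post S [[0.577, 0.182], [0.573, 0.203], [0.535, 0.201], [0.538, 0.179]]
   edge 0.022 102.1
   edge 0.037 -177.2
   edge 0.023 -83.9
post D [[0.569, 0.208], [0.532, 0.2], [0.538, 0.175], [0.576, 0.184]]
   edge 0.038 -166.6
   edge 0.026 -76.2
   edge 0.039 13.4
gripc S [[0.521, -0.151]]
gripc D [[0.517, -0.154]]
```

```bash
python3 -m jog '{"travel":[[0,0,0],[0,0,0],[0,0,0],[0,0,0],[0.0106,-0.0517,-0.004],[0.0106,-0.0517,-0.004],[0.0106,-0.0517,-0.004],[0.0106,-0.0517,-0.004],[0.0106,-0.0517,-0.004],[0.0106,-0.0517,-0.004]],"delta_rot":[[0,0,10.5],[0,0,10.5],[0,0,10.5],[0,0,10.5],[0,0,0],[0,0,0],[0,0,0],[0,0,0],[0,0,0],[0,0,0]]}' -1
python3 -m jog '{"travel":[[0.0106,-0.0517,-0.004],[0.0106,-0.0517,-0.004],[0.0106,-0.0517,-0.004],[0.0106,-0.0517,-0.004],[0,0,0],[0,0,0]],"delta_rot":[[0,0,0],[0,0,0],[0,0,0],[0,0,0],[0,0,0],[0,0,0]]}'
python3 - <<'E'
from h import *
S=camera_params("scene");print("small",onz(S,(175,192),.03),"large",onz(S,(182,235),0))
p=camera_params("wrist");s=get_state();print(s["eef_pos"],s["time_s"],np.round(R.from_rotvec(s["orientation"]).as_matrix(),3).tolist())
print(p["fx"],np.round(p["extrinsics"],3).tolist())
cv2.imwrite("pics/w1.png",get_image("wrist")[:,:,::-1])
E
```

```text
time_s: 1.35
eef_pos: [0.4101, -0.3309, 0.2553]
orientation: [-3.094, 0.544, 0.0]
force: [0.5, -0.4, -1.1]
grip_width: 0.996
finger_force: 0.0
time_s: 2.1
eef_pos: [0.5196, -0.1532, 0.2709]
orientation: [3.094, -0.544, -0.001]
force: [0.0, -1.3, 0.4]
grip_width: 1.001
finger_force: 0.0
small [ 0.48520764 -0.26476007  0.03      ] large [ 0.65858175 -0.17027715  0.        ]
[ 0.51964496 -0.15315556  0.27090513] 2.1 [[0.94, -0.341, -0.001], [-0.341, -0.94, -0.0], [-0.001, 0.001, -1.0]]
303.4220152861196 [[-0.342, -0.94, 0.0, 0.034], [-0.892, 0.324, 0.314, 0.46], [-0.296, 0.107, -0.949, 0.589], [0.0, 0.0, 0.0, 1.0]]
```

View pics/w1.png

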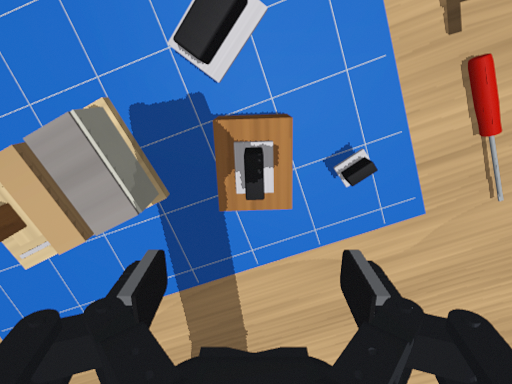

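The wrist view shows the stand at about (255,163), with plate corners near (234,142), (273,140), (274,192) and (236,194). The black grip is at (254,173). The large gauge (215,30) and small gauge (356,168) are clear of the fingers.

```bash
python3 - <<'E'
from h import *
p=camera_params("wrist");s=get_state();im=cv2.imread("pics/w1.png")[110:215,210:296]
hsv=cv2.cvtColor(im,cv2.COLOR_BGR2HSV);g=hsv[...,2]
m=((hsv[...,1]<70)&(g>=60)).astype(np.uint8)|(g<60).astype(np.uint8)*0
def rect(m,z,n):
    m=cv2.morphologyEx(m.astype(np.uint8),cv2.MORPH_OPEN,np.ones((2,2)))
    c=max(cv2.findContours(m,0,2)[0],key=cv2.contourArea)
    q=cv2.boxPoints(cv2.minAreaRect(c))+[210,110]
    w=np.array([onz(p,t,z)[:2] for t in q]);e=np.diff(w,axis=0)
    print(n,np.round(q,1).tolist(),"c",w.mean(0).round(4),"len",np.linalg.norm(e,axis=1).round(3),"ang",np.degrees(np.arctan2(e[:,1],e[:,0])).round(1))
rect(m,.073,"plate");rect(g<35,.113,"grip")
q=[(234.5,142),(273,140.5),(274,192),(236,194)]
w=np.array([onz(p,t,.073)[:2] for t in q]);e=np.diff(w,axis=0);print("hand",w.mean(0).round(4),np.linalg.norm(e,axis=1).round(3),np.degrees(np.arctan2(e[:,1],e[:,0])).round(1))
cv2.imwrite("pics/w1c.png",cv2.resize(cv2.imread("pics/w1.png")[110:215,200:306],None,fx=5.6,fy=5.6,interpolation=cv2.INTER_CUBIC))
E
```

```text
plate [[235.0, 142.0], [274.0, 142.0], [274.0, 194.0], [235.0, 194.0]] c [ 0.5151 -0.154 ] len [0.044 0.062 0.046] ang [-110.1  161.2   69.9]
grip [[245.0, 149.0], [263.0, 149.0], [263.0, 183.0], [245.0, 183.0]] c [ 0.5271 -0.1576] len [0.018 0.035 0.019] ang [-110.1  160.5   69.9]
hand [ 0.5162 -0.1542] [0.043 0.061 0.045] [-107.8  162.2   73.1]
```

View pics/w1c.png

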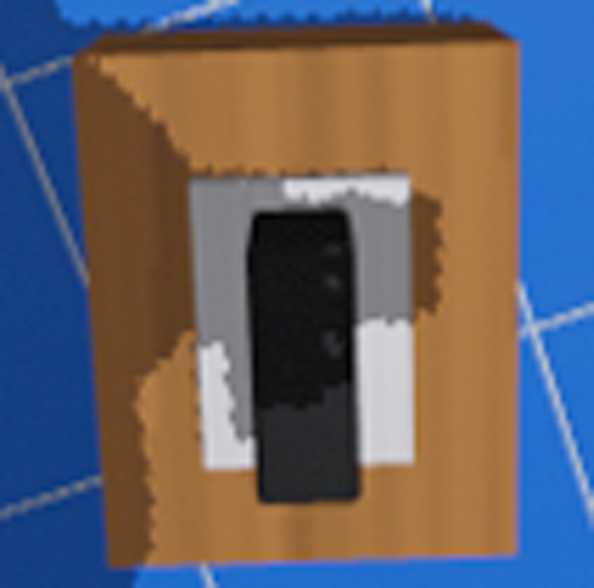

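```bash
python3 -m jog '{"travel":[[-0.0034,0.002,0],[0,0,0.045],[0,0,0.045],[0,0,0.045],[0,0,0.035],[0,0,0.021],[0,0,0],[0,0,0]],"delta_rot":[[0,0,-1.5],[0,0,0],[0,0,0],[0,0,0],[0,0,0],[0,0,0],[0,0,0],[0,0,0]]}' -1
python3 -m jog '{"travel":[[0,0,0],[0,0,0],[0,0,0],[0,0,0],[0,0,0],[0,0,0],[0,0,0],[0,0,0]],"delta_rot":[[0,0,0],[0,0,0],[0,0,0],[0,0,0],[0,0,0],[0,0,0],[0,0,0],[0,0,0]]}' 1
```

```text
time_s: 3.15
eef_pos: [0.5165, -0.1541, 0.0814]
orientation: [3.101, -0.505, 0.002]
force: [0.8, 0.1, 1.0]
grip_width: 0.998
finger_force: 0.0
time_s: 4.15
eef_pos: [0.5165, -0.1534, 0.0807]
orientation: [3.101, -0.504, 0.001]
force: [-0.1, 0.4, 6.1]
grip_width: 0.225
finger_force: 59.6
```

```bash
python3 -m jog '{"travel":[[0,0,-0.01],[0,0,-0.04],[0,0,-0.04],[0,0,-0.04],[0,0,0],[0,0,0],[0,0,0]],"delta_rot":[[0,0,0],[0,0,0],[0,0,0],[0,0,0],[0,0,-8.7],[0,0,-8.7],[0,0,-8.7]]}'
python3 -m jog '{"travel":[[0.003,-0.051,0],[0.003,-0.051,0],[0.003,-0.051,0],[0.003,-0.051,0],[0,0,0],[0,0,0],[0,0,0]],"delta_rot":[[0,0,0],[0,0,0],[0,0,0],[0,0,0],[0,0,0],[0,0,0],[0,0,0]]}'
python3 - <<'E'
from h import *
import json
p=camera_params("wrist");s=get_state();im=get_image("wrist")
np.savez("w2.npz",E=p["extrinsics"],tcp=s["eef_pos"],rv=s["orientation"])
cv2.imwrite("pics/w2.png",im[:,:,::-1])
E
```

```text
time_s: 5.03
eef_pos: [0.5158, -0.1533, 0.2105]
orientation: [-3.134, -0.217, 0.001]
force: [0.1, 0.1, -2.2]
grip_width: 0.226
finger_force: 59.0
time_s: 5.9
eef_pos: [0.501, 0.049, 0.2102]
orientation: [3.135, 0.206, -0.001]
force: [-0.2, 0.2, -1.2]
grip_width: 0.226
finger_force: 59.1
```

View pics/w2.png

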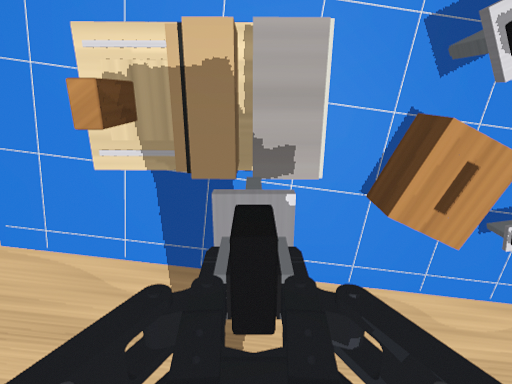

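The gauge hangs upright and square in the fingers at (254,265). The joint runs vertically between timber edge (~235) and grey wall edge (~253), rows 17–178.

```bash
python3 - <<'E'
import cv2
im=cv2.imread("pics/w2.png")
for r in(22,40,60,90,120,165,174):print(r,[tuple(int(v) for v in (im[r,c,2],im[r,c,0])) for c in range(229,258)])
# ends of wall top along column 290 and frame column 212
for c in(290,212,200):print(c,[(r,int(im[r,c,2]),int(im[r,c,0])) for r in list(range(12,22))+list(range(172,186))])
E
```

```text
22 [(207, 128), (206, 127), (207, 127), (203, 123), (154, 88), (137, 113), (214, 178), (210, 174), (209, 171), (208, 170), (209, 172), (208, 171), (208, 172), (208, 171), (207, 170), (208, 171), (208, 172), (208, 171), (208, 176), (208, 192), (207, 191), (207, 190), (206, 191), (199, 187), (169, 162), (167, 157), (166, 159), (166, 158), (167, 159)]
40 [(209, 129), (209, 130), (209, 130), (208, 129), (183, 110), (104, 57), (104, 57), (108, 60), (165, 103), (243, 176), (237, 171), (236, 170), (237, 171), (228, 161), (149, 96), (154, 100), (159, 104), (160, 104), (161, 105), (160, 105), (161, 106), (161, 105), (161, 105), (160, 113), (163, 148), (163, 156), (163, 155), (163, 154), (163, 154)]
60 [(157, 90), (214, 133), (212, 131), (213, 132), (206, 125), (101, 55), (107, 61), (107, 58), (145, 87), (218, 151), (234, 167), (232, 165), (231, 164), (232, 165), (234, 167), (228, 160), (151, 97), (154, 99), (156, 101), (155, 101), (156, 101), (156, 101), (155, 100), (156, 114), (161, 156), (160, 153), (160, 153), (160, 153), (161, 153)]
90 [(138, 79), (138, 80), (138, 79), (139, 80), (136, 78
[... 1724 characters left out ...]
56, 191), (17, 202, 137), (18, 208, 125), (19, 206, 126), (20, 206, 127), (21, 206, 127), (172, 139, 79), (173, 138, 78), (174, 139, 79), (175, 140, 81), (176, 140, 78), (177, 142, 76), (178, 116, 101), (179, 57, 134), (180, 18, 143), (181, 22, 142), (182, 20, 142), (183, 24, 143), (184, 24, 142), (185, 22, 142)]
200 [(12, 44, 218), (13, 43, 218), (14, 40, 218), (15, 36, 222), (16, 155, 190), (17, 201, 136), (18, 208, 125), (19, 206, 126), (20, 206, 127), (21, 206, 127), (172, 139, 79), (173, 140, 80), (174, 138, 79), (175, 140, 80), (176, 140, 79), (177, 143, 77), (178, 116, 101), (179, 58, 134), (180, 18, 144), (181, 23, 143), (182, 25, 143), (183, 24, 143), (184, 22, 142), (185, 22, 142)]
```

```bash
cat > j.py <<'E'
from h import *
d=np.load("w2.npz");p=camera_params("wrist");p["extrinsics"]=d["E"];M=R.from_rotvec(d["rv"]).as_matrix();t=d["tcp"]
tool=lambda uv,z:M.T@(onz(p,uv,z)-t)
fr=[(233.0,22),(233.9,60),(234.7,120),(235.3,165)];wa=[(252.5,22),(252.3,60),(252.5,120),(252.4,165)]
for n,L in(("frame",fr),("wall",wa)):
    q=np.array([onz(p,(u+0,v),.088) for u,v in L]);w=np.array([tool(x,.088) for x in L]);k=np.polyfit(w[:,0],w[:,1],1)
    print(n,"tool xy",w[:,:2].round(4).tolist(),"slope deg",np.degrees(np.arctan(k[0])))
for n,a in(("wall ends",[(290,16.6),(290,178.8)]),("frame ends",[(206,15.6),(206,178.3)])):
    w=np.array([tool(x,.088) for x in a]);print(n,w[:,0].round(4))
zp=t[2]+.0123-.020
print("plate",[tool(x,zp)[:2].round(4).tolist() for x in[(212.5,191),(296,191),(212.5,225)]])
print("grip top",[tool(x,t[2]+.0323)[:2].round(4).tolist() for x in[(235,206),(272,206)]],"world z axis",M[:,2])
E
python3 j.py
```

```text
frame tool xy [[0.132, -0.0156], [0.1048, -0.0154], [0.0576, -0.0157], [0.0183, -0.016]] slope deg 0.22843300153222135
wall tool xy [[0.132, -0.0004], [0.1048, -0.0006], [0.0576, -0.0005], [0.0183, -0.0006]] slope deg 0.08711673597143552
wall ends [0.1357 0.0054]
frame ends [0.1365 0.0059]
plate [[0.0312, -0.0212], [0.0312, 0.0225], [0.0118, -0.022]]
grip top [[0.0381, -0.007], [0.0381, 0.0075]] world z axis [-3.76393610e-04 -2.86774298e-04 -9.99999888e-01]
```

Joint is 15.0 mm wide, its centre at tool y −8 mm, midway at tool x +70 mm, and the angle is square within 0.2°. I'm moving over it and lowering gently.

```bash
python3 -m jog '{"travel":[[0.035,-0.0083,0],[0.035,0,0],[0,0,0.02],[0,0,0.02],[0,0,0],[0,0,0]],"delta_rot":[[0,0,0],[0,0,0],[0,0,0],[0,0,0],[0,0,0],[0,0,0]]}'
python3 -m jog '{"travel":[[0,0,0.008],[0,0,0.008],[0,0,0.008],[0,0,0.008],[0,0,0],[0,0,0]],"delta_rot":[[0,0,0],[0,0,0],[0,0,0],[0,0,0],[0,0,0],[0,0,0]]}'
```

```text
time_s: 6.7
eef_pos: [0.5696, 0.0675, 0.1711]
orientation: [-3.135, -0.208, -0.001]
force: [-0.1, 0.5, -0.3]
grip_width: 0.223
finger_force: 59.2
time_s: 7.45
eef_pos: [0.5693, 0.068, 0.1385]
orientation: [-3.134, -0.21, -0.0]
force: [0.9, -0.1, -2.4]
grip_width: 0.225
finger_force: 59.2
```

```bash
python3 -m jog '{"travel":[[0,0,0.008],[0,0,0.008],[0,0,0.008],[0,0,0.006],[0,0,0],[0,0,0]],"delta_rot":[[0,0,0],[0,0,0],[0,0,0],[0,0,0],[0,0,0],[0,0,0]]}'
python3 -m jog '{"travel":[[0,0,0.002],[0,0,0.001],[0,0,0],[0,0,0]],"delta_rot":[[0,0,0],[0,0,0],[0,0,0],[0,0,0]]}'
```

```text
time_s: 8.2
eef_pos: [0.5693, 0.068, 0.1085]
orientation: [-3.135, -0.21, -0.0]
force: [0.1, 0.1, -1.7]
grip_width: 0.224
finger_force: 59.2
time_s: 8.7
eef_pos: [0.5692, 0.0679, 0.1054]
orientation: [-3.135, -0.209, -0.0]
force: [-0.1, -0.1, -2.0]
grip_width: 0.224
finger_force: 59.3
```

```bash
python3 -m jog '{"travel":[[0,0,0.001],[0,0,0.001],[0,0,0.001],[0,0,0],[0,0,0]],"delta_rot":[[0,0,0],[0,0,0],[0,0,0],[0,0,0],[0,0,0]]}'
```

```text
time_s: 9.32
eef_pos: [0.5693, 0.068, 0.1036]
orientation: [3.134, 0.209, 0.001]
force: [-6.8, -0.3, 11.4]
grip_width: 0.228
finger_force: 61.1
```

Shoulder contact at TCP z ≈ 0.1036, which matches the expected 0.1037. I'm opening and rising, and checking the post position from the same wrist picture.

```bash
python3 -m jog '{"travel":[[0,0,0],[0,0,0],[0,0,0],[0,0,0],[0,0,0],[0,0,-0.03],[0,0,-0.04],[0,0,0]],"delta_rot":[[0,0,0],[0,0,0],[0,0,0],[0,0,0],[0,0,0],[0,0,0],[0,0,0],[0,0,0]]}' -1
cat >> j.py <<'E'
print("post now-tool",[(tool(x,.103)[:2]-[.07,-.0083]).round(4).tolist() for x in[(66.5,79),(104,80),(73.5,129),(103,128.5)]])
cv2.imwrite("pics/s2.png",cv2.resize(get_image("scene")[165:255,155:335],None,fx=4.4,fy=4.4,interpolation=cv2.INTER_CUBIC)[:,:,::-1])
E
python3 j.py|tail -1
```

```text
time_s: 10.32
eef_pos: [0.5711, 0.0684, 0.1756]
orientation: [-3.134, -0.209, -0.009]
force: [0.6, 0.7, -1.1]
grip_width: 0.999
finger_force: 0.0
post now-tool [[0.02, -0.1361], [0.0193, -0.1072], [-0.0182, -0.1378], [-0.0178, -0.1137]]
```

View pics/s2.png

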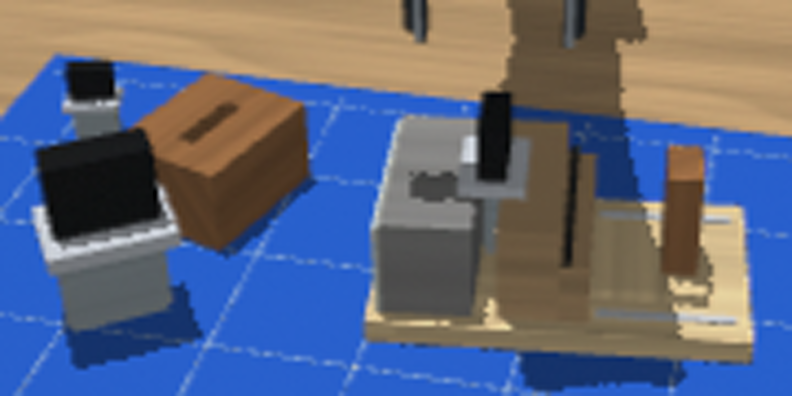

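The gauge stands home, plate at crop (493,165), and the post is intact with its outer face at tool y −0.137. Next I close the fingers, move beyond the post and descend.

```bash
python3 -m jog '{"travel":[[0,-0.058,0],[0,-0.058,0],[0,-0.059,0],[0,0,0],[0,0,0],[0,0,0.03],[0,0,0.03],[0,0,0.035],[0,0,0],[0,0,0]],"delta_rot":[[0,0,0],[0,0,0],[0,0,0],[0,0,0],[0,0,0],[0,0,0],[0,0,0],[0,0,0],[0,0,0],[0,0,0]]}' 1
python3 -m jog '{"travel":[[0,0.006,0],[0,0.006,0],[0,0.004,0],[0,0,0]],"delta_rot":[[0,0,0],[0,0,0],[0,0,0],[0,0,0]]}'
```

```text
time_s: 11.62
eef_pos: [0.5467, 0.2407, 0.0784]
orientation: [-3.135, -0.207, -0.001]
force: [0.5, 0.8, 1.3]
grip_width: -0.005
finger_force: 0.0
time_s: 12.12
eef_pos: [0.5483, 0.2249, 0.0775]
orientation: [3.135, 0.208, 0.001]
force: [0.1, 1.0, 0.9]
grip_width: -0.001
finger_force: 0.0
```

```bash
python3 -m jog '{"travel":[[0,0.003,0],[0,0.003,0],[0,0.002,0],[0,0,0]],"delta_rot":[[0,0,0],[0,0,0],[0,0,0],[0,0,0]]}'
python3 -m jog '{"travel":[[0,0.002,0],[0,0.001,0],[0,0,0]],"delta_rot":[[0,0,0],[0,0,0],[0,0,0]]}'
```

```text
time_s: 12.62
eef_pos: [0.5492, 0.2174, 0.0773]
orientation: [3.135, 0.209, 0.0]
force: [-0.7, -0.2, -0.6]
grip_width: 0.0
finger_force: 0.0
time_s: 13.0
eef_pos: [0.5494, 0.2152, 0.0774]
orientation: [-3.134, -0.21, -0.0]
force: [-0.5, 3.3, -0.3]
grip_width: -0.001
finger_force: 1.7
```

```bash
python3 -m jog '{"travel":[[0,0.001,0],[0,0.001,0],[0,0,0],[0,0,0]],"delta_rot":[[0,0,0],[0,0,0],[0,0,0],[0,0,0]]}'
python3 -m jog '{"travel":[[0,0.001,0],[0,0.001,0],[0,0,0],[0,0,0]],"delta_rot":[[0,0,0],[0,0,0],[0,0,0],[0,0,0]]}'
```

```text
time_s: 13.5
eef_pos: [0.5497, 0.2125, 0.0773]
orientation: [3.135, 0.209, -0.0]
force: [-1.1, 2.5, 0.7]
grip_width: -0.003
finger_force: 1.5
time_s: 14.0
eef_pos: [0.5499, 0.2114, 0.0774]
orientation: [-3.134, -0.21, -0.0]
force: [-0.6, 5.6, -0.4]
grip_width: 0.002
finger_force: 2.8
```

```bash
python3 -m jog '{"travel":[[0,0.001,0],[0,0,0],[0,0,0]],"delta_rot":[[0,0,0],[0,0,0],[0,0,0]]}'
```

```text
time_s: 14.38
eef_pos: [0.5499, 0.2113, 0.0774]
orientation: [-3.132, -0.211, -0.0]
force: [-1.7, 6.9, -2.3]
grip_width: 0.004
finger_force: 4.1
```

```bash
python3 -m jog '{"travel":[[0,0.001,0],[0,0.001,0],[0,0,0],[0,0,0]],"delta_rot":[[0,0,0],[0,0,0],[0,0,0],[0,0,0]]}'
```

```text
time_s: 14.88
eef_pos: [0.5499, 0.2113, 0.0775]
orientation: [-3.13, -0.213, -0.001]
force: [-1.0, 14.2, -4.7]
grip_width: 0.002
finger_force: 6.8
```

It has stopped hard at 14 N with no further travel, so the joint is closed. I'm backing off, rising and checking.

```bash
python3 -m jog '{"travel":[[0,-0.005,0],[0,-0.015,0],[0,-0.015,0],[0,0,-0.04],[0,0,-0.05],[0,0,-0.05],[-0.02,0.04,0],[-0.02,0.04,0],[0,0,0],[0,0,0]],"delta_rot":[[0,0,0],[0,0,0],[0,0,0],[0,0,0],[0,0,0],[0,0,0],[0,0,0],[0,0,0],[0,0,0],[0,0,0]]}'
python3 - <<'E'
from h import *
np.savez("w3.npz",E=camera_params("wrist")["extrinsics"])
w=get_image("wrist")[:,:,::-1];s=get_image("scene")[180:255,230:335,::-1]
s=cv2.resize(s,(400,286),interpolation=cv2.INTER_CUBIC)
o=np.zeros((384,800,3),np.uint8);o[:,:400]=w[:,110:510];o[:286,400:]=s
cv2.imwrite("pics/end.png",o);cv2.imwrite("pics/w3.png",w)
E
```

```text
time_s: 16.12
eef_pos: [0.5168, 0.1586, 0.2176]
orientation: [-3.134, -0.21, -0.001]
force: [-0.4, 1.5, 0.2]
grip_width: -0.0
finger_force: 0.0
```

View pics/end.png

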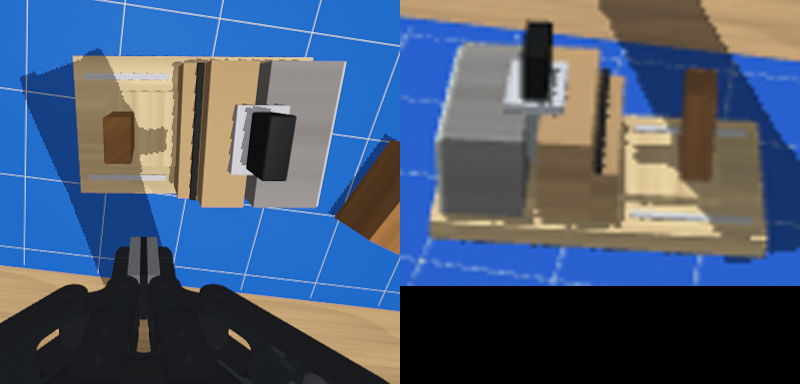

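The gauge stands upright with its plate flat across a narrowed joint (left half: joint strip near (265,80), plate around (262,140)). I'll measure the width once.

```bash
python3 - <<'E'
from h import *
p=camera_params("wrist");p["extrinsics"]=np.load("w3.npz")["E"];im=cv2.imread("pics/w3.png").astype(int)
for r in(75,90,198):
    row=cv2.GaussianBlur(im.astype(np.float32),(3,3),0)[r];d=np.abs(np.diff(row,axis=0)).sum(1)
    e=[c for c in range(348,392) if d[c]>25 and d[c]>=d[c-1] and d[c]>d[c+1]]
    print(r,[(c,int(d[c]),onz(p,(c+.5,r),.088)[:2].round(4).tolist()) for c in e])
    x=[onz(p,(c+.5,r),.088)[:2] for c in e];print([float((np.dot(v-x[-1],[-.132,.991])*1e3).round(1)) for v in x])
E
```

```text
75 [(368, 120, [0.6228, 0.0751]), (379, 99, [0.6241, 0.0659])]
[9.2, 0.0]
90 [(366, 136, [0.611, 0.0737]), (377, 101, [0.6122, 0.0644])]
[9.4, 0.0]
198 [(353, 106, [0.5141, 0.0618]), (364, 101, [0.5155, 0.0514])]
[10.5, 0.0]
```

Joint measures about 9.2–10.5 mm, so it's closed on the 10 mm blade, and the robot is clear.

```bash
python3 -c "
from workcell import order
print(order.finish_job())"
```

```text
the job is handed in; nothing more can be done
None
```

The gauge stands fully home in the joint, the frame section is closed against its blade (joint measured at about 10 mm), and the job was handed in at about 16 s with the robot clear; no verdict came back.

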